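# Clear the fallen sample bottles from the carousel and log the tray

### The job

Some square sample bottles have fallen over on the freely spinning carousel: lift every one of them off and set it down in the aluminium tray, side by side on the tray's floor and not one on top of another, leaving the round jars standing on the carousel. When all are in and let go, take the hand scanner, point its window squarely at the middle of the tray's sloping barcode label from about 10 cm away and hold it steady there for two seconds, then lay it back flat in the middle of its mat, lengthwise.

Things in the scene. Friction and masses are not known exactly. Their poses are not given: they have to be found in the camera images.
- turntable: the carousel: a round white disc 300 mm across that spins freely about the vertical on a black foot; its top surface is 24 mm above the bench. Anything pushed on it turns it, and it coasts for some seconds. No rim. Origin on the axis at bench height; this entry is the foot and does not turn.
- disc (a joint): turning angle of the carousel's disc (rad, anticlockwise from above), no stops, almost no friction
- vial1: a small square sample bottle (one of up to five alike; some are absent in a run) that has fallen over: amber body 50 x 26 x 26 mm with a round white cap 20 mm across and 16 mm long on its +x end, 45 g. Origin in the middle of the square body (13 mm above whatever it lies on); x along the bottle, towards the cap; y and z are square to its sides.
- vial2: a small square sample bottle (one of up to five alike; some are absent in a run) that has fallen over: amber body 50 x 26 x 26 mm with a round white cap 20 mm across and 16 mm long on its +x end, 45 g. Origin in the middle of the square body (13 mm above whatever it lies on); x along the bottle, towards the cap; y and z are square to its sides.
- vial3: a small square sample bottle (one of up to five alike; some are absent in a run) that has fallen over: amber body 50 x 26 x 26 mm with a round white cap 20 mm across and 16 mm long on its +x end, 45 g. Origin in the middle of the square body (13 mm above whatever it lies on); x along the bottle, towards the cap; y and z are square to its sides.
- vial4: a small square sample bottle (one of up to five alike; some are absent in a run) that has fallen over: amber body 50 x 26 x 26 mm with a round white cap 20 mm across and 16 mm long on its +x end, 45 g. Origin in the middle of the square body (13 mm above whatever it lies on); x along the bottle, towards the cap; y and z are square to its sides.
- vial5: a small square sample bottle (one of up to five alike; some are absent in a run) that has fallen over: amber body 50 x 26 x 26 mm with a round white cap 20 mm across and 16 mm long on its +x end, 45 g. Origin in the middle of the square body (13 mm above whatever it lies on); x along the bottle, towards the cap; y and z are square to its sides.
- jar1: a round sample jar with a black lid, 47 mm across and 54 mm tall, about 160 g, standing upright on the turntable where it belongs. Origin at the centre of its underside, z up.
- jar2: a round sample jar with a black lid, 47 mm across and 54 mm tall, about 160 g, standing upright on the turntable where it belongs. Origin at the centre of its underside, z up.
- tray: open aluminium tray, fixed to the bench: 180 mm along its x, 210 mm along its y, walls 5 mm thick and 30 mm high, floor 5 mm thick. Origin at bench height under its centre, z up, x towards the side (away from the robot) that carries a label holder reaching from 88 to 150 mm out from the centre and up to 77 mm high.
- tray_label (a point): centre of the white barcode label (76 x 50 mm) on the tray's label holder, 125 mm out along the tray's x and 55 mm above the bench. The label slopes at 45 degrees, facing up and back over the tray. The point's x axis points square into the label (along the tray's x and down at 45 degrees), y across it, along the tray's y.
- scanner: white hand scanner, about 165 mm long, lying flat along its mat, 160 g: straight grip 36 mm wide and 28 mm high, from 80 mm behind the origin to 45 mm ahead of it; at the front (+x) end a head 54 mm wide and 48 mm high with a black window that looks forward and down at 45 degrees. Origin on the underside of the grip, near the balance point (grip it there, across y); x towards the head, z up.
- scanner_window (a point): centre of the scanner's window, 73 mm ahead of the scanner's origin and 14 mm above its underside. The point's x axis is the line of sight: forward and down at 45 degrees to the scanner's own x; y across the scanner.
- mat: flat grey mat, fixed, 220 mm along its x, 100 mm along y, 4 mm thick, where the scanner lies lengthwise. Origin at bench height under its centre.
Things that resemble listed ones, but are neither listed nor needed, are in the scene too. What is shaped like the vial3 but turquoise is not meant. Leave any pink look-alike of the jar1 alone.

How it is judged:
On the way, in this order (a step that is already met when the one before it is completed fails the run):
1. every fallen bottle lies in the tray, let go, none on top of another (x of vial1 in the frame of tray between -0.085 and 0.085 m and y of vial1 in the frame of tray between -0.1 and 0.1 m and z of each of vial1, vial2, vial3, vial4, vial5 in the frame of tray below 0.036 m and linear speed of each of vial1, vial2, vial3, vial4, vial5 below 0.03 m/s and contact force between each of vial1, vial2, vial3, vial4, vial5 and the fingers below 0.1 N and x of vial2 in the frame of tray between -0.085 and 0.085 m and y of vial2 in the frame of tray between -0.1 and 0.1 m and x of vial3 in the frame of tray between -0.085 and 0.085 m and y of vial3 in the frame of tray between -0.1 and 0.1 m and x of vial4 in the frame of tray between -0.085 and 0.085 m and y of vial4 in the frame of tray between -0.1 and 0.1 m and x of vial5 in the frame of tray between -0.085 and 0.085 m and y of vial5 in the frame of tray between -0.1 and 0.1 m), for 0.3 s.
2. the held scanner's window faces the tray's label squarely from 6 to 14 cm, centred, steady for a second (x of tray_label in the frame of scanner_window between 0.06 and 0.14 m and y of tray_label in the frame of scanner_window between -0.022 and 0.022 m and z of tray_label in the frame of scanner_window between -0.022 and 0.022 m and angle between the x axis of scanner_window and the x axis of tray_label, either way round below 0.3 rad and linear speed of scanner below 0.03 m/s and angular speed of scanner below 0.25 rad/s and contact force between scanner and the fingers above 1 N), for 1 s.
At the end, for the whole second after the job is handed in: every bottle rests on the tray's floor (middle under 36 mm high), released; both jars stand upright (0.15 rad) on the carousel; the scanner lies flat (0.15 rad), at rest on its mat, origin within 30 mm of the mat's centre, lengthwise within 0.3 rad (all of step 1 and horizontal distance between each of jar1, jar2 and turntable below 0.15 m and angle between each of jar1, jar2, scanner's own z axis and vertical below 0.15 rad and height (world z) of each of jar1, jar2 above 0.018 m and horizontal distance between scanner and mat below 0.03 m and angle between the x axis of scanner and the x axis of mat, either way round below 0.3 rad and height (world z) of scanner below 0.012 m and linear speed of scanner below 0.02 m/s); the robot touches nothing.
Of vial1, vial2, vial3, vial4, vial5 only 3 to 5 are there at a start; the rules pass over those that are not, and their reading is None.
At some moment in a run one of vial1, vial2, vial3, vial4, vial5, scanner may be knocked a few centimetres aside while the robot is not near it.
Once in a run the grip may slacken for a moment while it holds something.
It also fails if it takes over 210 s, if anything falls off the work surface, if the arm or the gripper's body presses on something with over 40 N, if the wrist force passes 120 N, or if a joint passes its speed limit or range.

### The arm

A 6-joint arm with a two-finger parallel gripper is mounted at the origin on the work surface. World frame = base frame: x ahead of the robot, y to its left, z up, the work surface at z = 0. Lengths are in m, angles in rad, forces in N, time in s.
With the tool pointing down it reaches from about 0.275 to 1 m from the base axis. Payload 8.4 kg.
Tool frame: the origin (TCP) lies on the centre line of the jaws, within the pads' length; the fingertips stand 17 mm ahead of it and the grasp point (between the pads) lies 2 mm behind it (bot.tcp_to_tips is the z of the fingertips in the tool frame, in m); z points along the fingers, y is the line along which they close (so a half turn about z gives the same grasp; the last joint's range is limited). The gripper opens to 85 mm and grips with 20 to 120 N. Pads are 22 mm wide; open, the fingers measure 114 mm over their backs; the gripper's body (76 mm by 85 mm) begins 54 mm behind the grasp point. The pads swing forward as they close: fully open they stand 13 mm farther back than shut.
Start: joints at [1.235, 0.353, 1.633, -0, 1.155, -0.002], TCP at [0.205, 0.591, 0.248] pointing down, gripper open.
Joint ranges: [-2.63, 2.63], [-0.92, 2.1], [0.06, 2.66], [-1.3, 4.44], [0, 2.69], [-3.02, 3.02]. Speed limits (rad/s): [2.22, 2.22, 2.79, 3.14, 3.14, 3.14].

### API

Orientations are given as a unit quaternion [x, y, z, w].
In Python, from workcell import bot, hand, kinematics, get_obs, vision, hand_in gives the robot as it stands. The module is installed in compiled form; this text tells all that it offers. Calls block until the motion is done:
- bot.reach(position, orientation): joint-space move of the TCP to a pose.
- bot.servo_line(position, ori=None, velocity=0.15): straight line of the TCP; ori=None keeps the orientation; velocity is the mean speed in m/s.
- bot.goto_joints(angles): joint-space move.
- hand.move_gripper(opening, strength=None): finger opening in m; strength is the grip in N (None keeps the last); returns when the fingers have stopped.
- bot.dwell(seconds).
- kinematics.solve_ik(position, orientation): joint angles nearest the present ones, or None.
- get_obs(): the state.
- vision.read_camera(name): name is "scene" or "top" or "wrist"; returns a dict with "frame" (480x640x3 uint8, red, green, blue), "intrinsics" (3x3 intrinsics, pixels), "dist" ([k1, k2, p1, p2, k3] as OpenCV has them; the pictures are not rectified), "view" (4x4, takes a point from world to camera coordinates). Camera axes: x right, y down, z forward; pixel columns grow to the right and rows downward; lengths in m; the calibration is good to about 2 mm. A picture is of the moment at which its call begins. There is no depth.
A pose or a line that the arm cannot do raises bot.IKError and nothing moves.
- hand_in(): hands the job in; it is judged then, once.
The state is a dict: "time_s": time; "joint_pos": joint angles; "joint_vel": joint speeds; "joint_efforts": joint torques, N m; "position": TCP position; "orientation": TCP orientation; "wrist_force": force on the tool from outside, world axes, zero at the start; "ft_torque": the same for the moment, N m; "gripper_width": finger opening in m; "grip_force": force on a finger pad.
Only numpy, scipy, OpenCV 4.12 (cv2) and the standard library are available. Lean on these libraries where they do the work, as an engineer would, in place of code of your own. Each camera call takes 0.05 s, during which the arm holds its last target. There are 200 camera calls.

## Working session

There is one attempt and no reset: what is moved stays moved. The work goes in short steps, each a Python script; the robot and the scene stay as the last script left them, time stands still between calls to the robot, and variables do not carry over. Pictures are saved under pics/ and viewed, at most 14 in all, crops included, and the job is handed in when it is done.

```bash
mkdir -p pics; python3 - <<'E'
from workcell import *
import cv2
for n in ("scene","top","wrist"):
    c=vision.read_camera(n); cv2.imwrite(f"pics/{n}0.png",c["frame"][...,::-1]); print(n,c["intrinsics"].tolist(),c["dist"],c["view"].tolist())
print(get_obs())
E
```

```text
scene [[552.9444349663659, 0.0, 325.3258032167437], [0.0, 552.9444349663659, 239.3927876107715], [0.0, 0.0, 1.0]] [-0.01881537  0.          0.          0.          0.        ] [[0.7729618646141516, 0.6342052783220367, -0.017709342186608735, -0.4131200868091717], [0.45079069705865393, -0.5686318986870089, -0.6880737687493835, -0.16976602472400412], [-0.44645011288786485, 0.5238715765758586, -0.725424612181264, 1.5322900081066873], [0.0, 0.0, 0.0, 1.0]]
top [[518.0491128631982, 0.0, 315.21226113098106], [0.0, 518.0491128631982, 241.341246871785], [0.0, 0.0, 1.0]] [-0.10655236  0.          0.          0.          0.        ] [[0.0102957871052959, -0.999286033844878, -0.03635133189384403, 0.05919286097333992], [-0.9967250811530552, -0.00733990136325579, -0.0805309781910886, 0.5249635482983311], [0.0802066666076975, 0.03706141403874998, -0.9960890232409603, 1.0009751745112574], [0.0, 0.0, 0.0, 1.0]]
wrist [[413.64898683578787, 0.0, 320.52675717175225], [0.0, 413.64898683578787, 246.65909535622635], [0.0, 0.0, 1.0]] [-0.09086231  0.          0.          0.          0.        ] [[0.32832887
[... 287 characters left out ...]
 'joint_pos': array([ 1.23462615e+00,  3.53491834e-01,  1.63397143e+00,  6.95636592e-06,
        1.15518705e+00, -2.41336168e-03]), 'joint_vel': array([ 0.00047969, -0.0023993 , -0.00246796,  0.00161491, -0.00141787,
       -0.00146327]), 'joint_efforts': array([ 3.14304234e-04, -6.05634212e+01, -3.42335701e+01, -5.50617642e-05,
        6.09628609e-03,  1.35299388e-05]), 'position': array([0.20463829, 0.59018196, 0.24772891]), 'orientation': array([ 1.66106297e-01,  9.86107711e-01, -5.20735520e-04, -9.22356642e-05]), 'wrist_force': array([-0.09395517, -0.33392754, -0.34202843]), 'ft_torque': array([0.00198479, 0.01625589, 0.009955  ]), 'grip_force': 0.0, 'gripper_width': 0.08508000396377574}
```

View pics/top0.png

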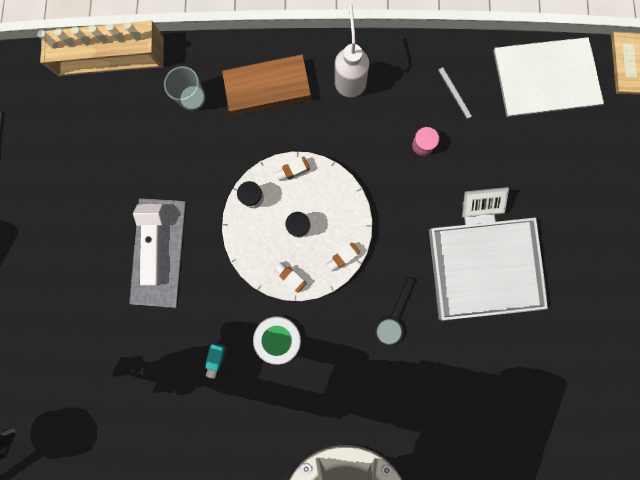

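View pics/scene0.png

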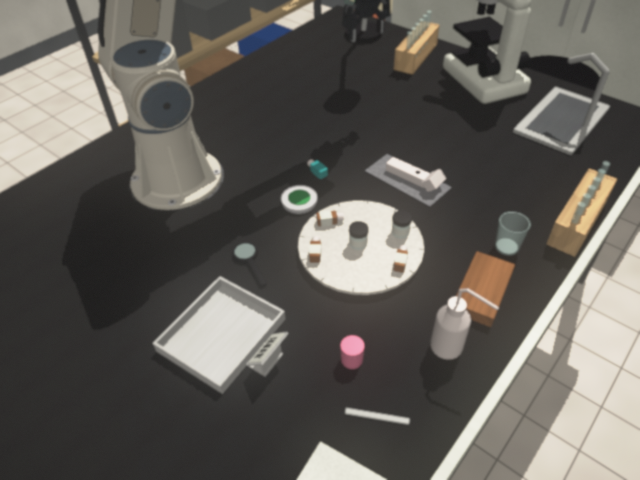

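Candidates for bottles: amber/white at top (295,168), (346,257), (292,278). The turquoise look-alike at (214,360) is excluded. Jars: black lids at (249,194) and (298,224), with the pink one at (426,140) excluded. The scanner is at (149,245) and the tray at (488,268). I'll check the choice in one crop montage.

```bash
cat > h.py <<'E'
from workcell import *
import cv2, numpy as np
from scipy.spatial.transform import Rotation as R
def cam(n,save=None):
    c=vision.read_camera(n)
    if save: cv2.imwrite(f"pics/{save}.png",c["frame"][...,::-1])
    return c
def ray(c,px):
    p=np.asarray(px,float).reshape(-1,1,2)
    u=cv2.undistortPoints(p,c["intrinsics"],c["dist"]).reshape(-1,2)
    V=c["view"]; d=np.c_[u,np.ones(len(u))]@V[:3,:3]; o=-V[:3,:3].T@V[:3,3]
    return o,d
def onplane(c,px,z):
    o,d=ray(c,px); return o+d*((z-o[2])/d[:,2])[:,None]
def tri(c1,p1,c2,p2):
    o1,d1=ray(c1,p1);o2,d2=ray(c2,p2);d1=d1[0]/np.linalg.norm(d1);d2=d2[0]/np.linalg.norm(d2)
    s=np.linalg.lstsq(np.c_[d1,-d2],o2-o1,rcond=None)[0]
    a,b=o1+s[0]*d1,o2+s[1]*d2; return (a+b)/2,np.linalg.norm(a-b)
def proj(c,P):
    V=c["view"]; return cv2.projectPoints(np.asarray(P,float).reshape(-1,1,3),cv2.Rodrigues(V[:3,:3])[0],V[:3,3],c["intrinsics"],c["dist"])[0].reshape(-1,2)
def amber(f):
    h=cv2.cvtColor(f,cv2.COLOR_RGB2HSV); return cv2.inRange(h,(4,130,60),(22,255,255))
def down(yaw): # tool z down, tool y (closing) at world yaw
    y=np.array([np.cos(yaw),np.sin(yaw),0]);z=np.array([0,0,-1.]);return R.from_matrix(np.c_[np.cross(y,z),y,z]).as_quat()
def blobs(m,amin=20):
    n,l,s,ce=cv2.connectedComponentsWithStats(m); return [(s[i,4],ce[i].round(1)) for i in range(1,n) if s[i,4]>=amin]
E
python3 - <<'E'
from h import *
f=cv2.imread("pics/top0.png")
cr=[cv2.resize(f[y-35:y+35,x-45:x+45],(400,300),interpolation=cv2.INTER_CUBIC) for x,y in((295,168),(346,257),(292,278),(149,245))]
cv2.imwrite("pics/m0.png",np.vstack([np.hstack(cr[:2]),np.hstack(cr[2:])]))
c=cam("top")
print(onplane(c,[(295,168),(346,257),(292,278),(298,226)],.04).round(3).tolist())
print(onplane(c,[(431,229),(537,219),(547,308),(440,319)],.03).round(3).tolist(), onplane(c,[(139,199),(185,201),(176,307),(130,304)],.004).round(3).tolist())
o=get_obs();Rt=R.from_quat(o["orientation"]).as_matrix();w=cam("wrist");V=w["view"];C=-V[:3,:3].T@V[:3,3]
print("cam in tool",Rt.T@(C-o["position"]),"axes",(Rt.T@V[:3,:3].T).round(2))
print(onplane(c,[b[1] for b in blobs(amber(c["frame"]))],.04).round(3).tolist())
E
```

```text
[[0.668, 0.105, 0.04], [0.493, 0.003, 0.04], [0.452, 0.107, 0.04], [0.553, 0.097, 0.04]]
[[0.55, -0.163, 0.03], [0.571, -0.375, 0.03], [0.396, -0.391, 0.03], [0.375, -0.18, 0.03]] [[0.611, 0.432, 0.004], [0.607, 0.333, 0.004], [0.39, 0.346, 0.004], [0.394, 0.443, 0.004]]
cam in tool [ 0.07124626  0.00138533 -0.12524836] axes [[-0.   -0.96 -0.28]
 [ 1.   -0.   -0.  ]
 [ 0.   -0.28  0.96]]
[[0.844, 0.167, 0.04], [0.677, 0.084, 0.04], [0.661, 0.12, 0.04], [0.511, -0.013, 0.04], [0.487, 0.018, 0.04], [0.462, 0.121, 0.04], [0.436, 0.091, 0.04]]
```

View pics/m0.png

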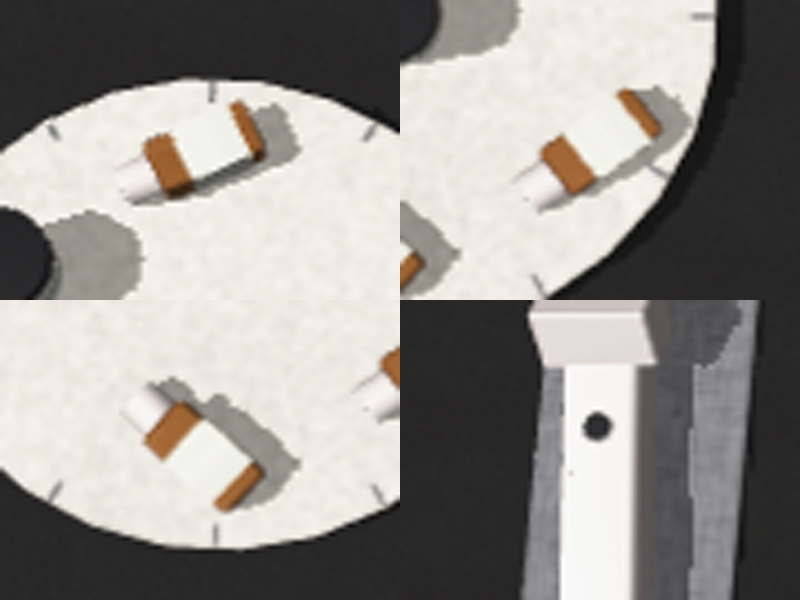

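The montage confirms three amber bottles, each with a white label on its upper face and the white cap at its left end (lower left or upper left). The scanner lies head-up on its mat. Next I'll look at each bottle with the wrist camera from two places.

```bash
cat >> h.py <<'E'
def aim(x,y,yaw,z=.2,dy=0):
    q=down(yaw);M=R.from_quat(q).as_matrix(); p=np.array([x,y,z])-M[:,0]*.071+M[:,1]*dy; p[2]=z
    bot.reach(p,q)
def rect(c,x,y,z,r=.045):
    m=amber(c["frame"]); n,l,s,ce=cv2.connectedComponentsWithStats(m); keep=[]
    for i in range(1,n):
        if s[i,4]>60:
            P=onplane(c,ce[i],z)[0]
            if np.hypot(P[0]-x,P[1]-y)<r: keep.append(i)
    ys,xs=np.where(np.isin(l,keep)); P=onplane(c,np.c_[xs,ys],z)[:,:2]
    (cx,cy),(w,h),_=rr=cv2.minAreaRect((P*1000).astype(np.float32))
    b=cv2.boxPoints(rr); e=max((b[1]-b[0],b[2]-b[1]),key=np.linalg.norm)
    big=max(keep,key=lambda i:s[i,4])
    return np.array([cx,cy])/1000,np.arctan2(e[1],e[0]),np.round(sorted((w,h)),1),ce[big]
def measure(x,y,z=.05,save=None,two=False):
    yaw=np.pi/2+np.arctan2(y,x)
    aim(x,y,yaw); bot.dwell(.2); c=cam("wrist",save); r=rect(c,x,y,z); zz=None
    if two:
        aim(x,y,yaw,dy=.06); bot.dwell(.2); d=cam("wrist"); zz=tri(c,r[3],d,rect(d,x,y,z)[3])
    return r,zz
E
python3 - <<'E'
from h import *
for i,(x,y) in enumerate([(.668,.105),(.493,.003),(.452,.107)]):
    print(measure(x,y,save=f"w{i}",two=True))
print(get_obs()["time_s"])
E
```

```text
Traceback (most recent call last):
  File "h.py", line 43, in measure
    aim(x,y,yaw); bot.dwell(.2); c=cam("wrist",save); r=rect(c,x,y,z); zz=None
                                                        ~~~~^^^^^^^^^
  File "h.py", line 36, in rect
    ys,xs=np.where(np.isin(l,keep)); P=onplane(c,np.c_[xs,ys],z)[:,:2]
                                       ~~~~~~~^^^^^^^^^^^^^^^^^^
  File "h.py", line 14, in onplane
    o,d=ray(c,px); return o+d*((z-o[2])/d[:,2])[:,None]
        ~~~^^^^^^
  File "h.py", line 10, in ray
    u=cv2.undistortPoints(p,c["intrinsics"],c["dist"]).reshape(-1,2)
      ~~~~~~~~~~~~~~~~~~~^^^^^^^^^^^^^^^^^^^^^^^^^^^^^
cv2.error: OpenCV(4.12.0) /io/opencv/modules/calib3d/src/undistort.dispatch.cpp:347: error: (-215:Assertion failed) CV_IS_MAT(_src) && CV_IS_MAT(_dst) && (_src->rows == 1 || _src->cols == 1) && (_dst->rows == 1 || _dst->cols == 1) && _src->cols + _src->rows - 1 == _dst->rows + _dst->cols - 1 && (CV_MAT_TYPE(_src->type) == CV_32FC2 || CV_MAT_TYPE(_src->type) == CV_64FC2) && (CV_MAT_TYPE(_dst->type) == CV_32FC2 || CV_MAT_TYPE(_dst->type) == CV_64FC2) in function 'cvUndistortPointsInternal'
```

```bash
python3 - <<'E'
from h import *
o=get_obs();print(o["position"],o["time_s"]);c=cam("wrist","w0b");print(proj(c,[.668,.105,.05]),blobs(amber(c["frame"]),30))
E
```

```text
[0.73802088 0.11657018 0.20008998] 3.0333
[[317.06057555 127.67192532]] [(np.int32(20117), array([355. , 360.5]))]
```

View pics/w0.png

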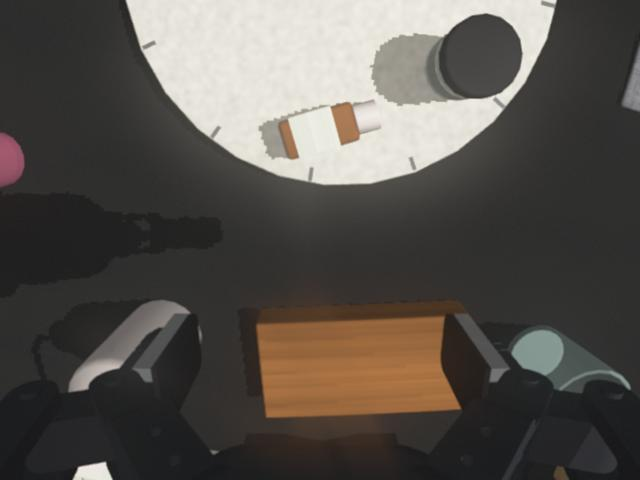

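This shows the bottle at (325,130), well placed, with a jar at (480,55). My amber hue range misses it, so I'll sample the colour.

```bash
python3 - <<'E'
import cv2,numpy as np
f=cv2.imread("pics/w0.png");h=cv2.cvtColor(f,cv2.COLOR_BGR2HSV)
for x,y in((345,120),(347,135),(288,140),(352,112),(360,360)):print(h[y,x])
m=cv2.inRange(h,(5,100,40),(22,255,255));print([(s[4],s[:4]) for s in cv2.connectedComponentsWithStats(m)[2] if s[4]>60])
E
sed -i 's/(4,130,60),(22,255,255)/(4,130,60),(22,255,255)/' h.py; sed -n 26,36p h.py
```

```text
[ 13 126 170]
[ 12 125 167]
[ 13 123 162]
[ 12 118 156]
[ 14 156 167]
[(np.int32(284556), array([  0,   0, 640, 480], dtype=int32)), (np.int32(735), array([332, 103,  27,  41], dtype=int32)), (np.int32(329), array([280, 121,  18,  37], dtype=int32)), (np.int32(21239), array([255, 300, 211, 120], dtype=int32)), (np.int32(96), array([350, 433,  26,   9], dtype=int32)), (np.int32(129), array([554, 467,  14,  13], dtype=int32))]
    n,l,s,ce=cv2.connectedComponentsWithStats(m); return [(s[i,4],ce[i].round(1)) for i in range(1,n) if s[i,4]>=amin]
def aim(x,y,yaw,z=.2,dy=0):
    q=down(yaw);M=R.from_quat(q).as_matrix(); p=np.array([x,y,z])-M[:,0]*.071+M[:,1]*dy; p[2]=z
    bot.reach(p,q)
def rect(c,x,y,z,r=.045):
    m=amber(c["frame"]); n,l,s,ce=cv2.connectedComponentsWithStats(m); keep=[]
    for i in range(1,n):
        if s[i,4]>60:
            P=onplane(c,ce[i],z)[0]
            if np.hypot(P[0]-x,P[1]-y)<r: keep.append(i)
    ys,xs=np.where(np.isin(l,keep)); P=onplane(c,np.c_[xs,ys],z)[:,:2]
```

```bash
sed -i 's/(4,130,60),(22,255,255)/(5,95,40),(22,255,255)/' h.py; python3 - <<'E'
from h import *
for i,(x,y) in enumerate([(.668,.105),(.493,.003),(.452,.107)]):
    print(measure(x,y,save=f"w{i}",two=True))
print(get_obs()["time_s"])
E
```

```text
((array([0.66944153, 0.10657779]), np.float32(-1.136447), array([24. , 47.9]), array([346.19597315, 122.48590604])), (array([0.66191953, 0.12263059, 0.04688261]), np.float64(7.032300925052282e-05)))
((array([0.49814188, 0.00715951]), np.float32(-0.9108421), array([24.3, 47.9]), array([344.90801577, 117.52562418])), (array([0.48726314, 0.02109825, 0.0468297 ]), np.float64(9.633206130323571e-05)))
((array([0.44981079, 0.10945583]), np.float32(0.84861064), array([23.8, 48.2]), array([339.52360515, 146.61802575])), (array([0.46137875, 0.12298761, 0.04647303]), np.float64(0.00017024800419385245)))
7.2167
```

```bash
cat >> h.py <<'E'
TY=np.radians(5.6);TC=np.array([.473,-.277])
def tw(x,y): return TC+np.array([np.cos(TY)*x-np.sin(TY)*y,np.sin(TY)*x+np.cos(TY)*y])
def found(c,ctr=(.55,.097),rad=.15):
    out=[]
    for a,p in sorted(blobs(amber(c["frame"]),12),key=lambda t:-t[0]):
        P=onplane(c,p,.045)[0,:2]
        if np.hypot(*(P-ctr))<rad:
            for g in out:
                if np.hypot(*(g[0]-P))<.046: g.append(P);break
            else: out.append([P])
    return [np.mean(g,0) for g in out]
def near(a,ref): return (a-ref+np.pi/2)%np.pi-np.pi/2+ref
def pick(x,y,a,z=.046,op=.06):
    q=down(near(a+np.pi/2,np.pi/2+np.arctan2(y,x)))
    hand.move_gripper(op); bot.reach([x,y,z+.07],q); bot.servo_line([x,y,z],velocity=.08)
    hand.move_gripper(0.0,40); o=get_obs(); print("grip",o["gripper_width"],o["grip_force"],o["wrist_force"][2])
    bot.servo_line([x,y,.13],velocity=.12); print("held",get_obs()["gripper_width"])
def place(xt,yt,z=.029):
    p=tw(xt,yt); bot.reach([*p,.13],down(TY+np.pi/2)); print("over",get_obs()["gripper_width"])
    bot.servo_line([*p,z],velocity=.1); o=get_obs(); print("down",o["gripper_width"],o["wrist_force"][2])
    hand.move_gripper(.045); bot.dwell(.3); bot.servo_line([*p,.15],velocity=.15)
E
python3 - <<'E'
from h import *
s=cam("scene");t=cam("top")
for a,b in(((284,321),(431,229)),((218,388),(537,219)),((224,279),(440,319)),((155,343),(547,308))): print(tri(s,a,t,b))
(c,a,sz,_),_=measure(.450,.109); print(c,a,sz); pick(*c,a); place(-.015,.055)
t=cam("top","t1"); print([p.round(3).tolist() for p in found(t)],get_obs()["time_s"],get_obs()["wrist_force"])
aim(*tw(0,0),TY+np.pi/2,z=.25);bot.dwell(.2);c=cam("wrist","wt")
E
```

```text
(array([ 0.55426051, -0.16800065, -0.00202732]), np.float64(0.0032016609994963696))
(array([ 0.57345184, -0.37573106,  0.02373358]), np.float64(0.0038731300369693033))
(array([ 0.37725738, -0.17896195,  0.01766702]), np.float64(0.009383578360765471))
(array([ 0.39864815, -0.38936213,  0.02820658]), np.float64(0.006787603886573914))
[0.44964679 0.10950058] 0.8565401 [24.  48.1]
grip 0.02521380245572964 39.42325830459595 4.29293713639094
held 0.02476982698315663
over 0.024951885439456818
down 0.025507860689493504 -0.7431291457675697
[[0.668, 0.101], [0.498, 0.003]] 15.25 [-0.0691219   0.48739404  0.28157498]
```

View pics/wt.png

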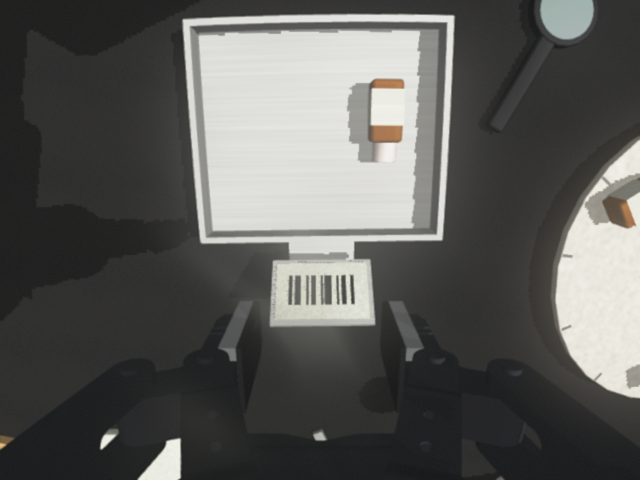

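The wrist view shows bottle 1 lying flat in the tray at (387,120). The label centre is near (323,292) and the tray rim corners are at (184,18), (454,15), (442,240) and (201,243). Next, the remaining two bottles.

```bash
cat >> h.py <<'E'
def carry(yt):
    t=cam("top"); f=found(t); print([p.round(3).tolist() for p in f])
    p=min(f,key=lambda p:p[0])
    (c,a,sz,_),_=measure(*p); bot.dwell(.3); c2,a2,sz,_=rect(cam("wrist"),*c,.05); print(c,c2,a2,sz)
    if np.hypot(*(c2-c))>.004: print("moving!"); return False
    pick(*c2,a2)
    if get_obs()["gripper_width"]<.02: print("LOST"); return False
    place(-.015,yt); return True
E
python3 - <<'E'
from h import *
for y in(0,-.055):
    if not carry(y): break
t=cam("top"); print("left",found(t),get_obs()["time_s"])
aim(*tw(0,0),TY+np.pi/2,z=.25);bot.dwell(.2);c=cam("wrist","wt2")
aim(*tw(0,0),TY+np.pi/2,z=.25,dy=.08);bot.dwell(.2);c=cam("wrist","wt3")
t=cam("top","t2")
E
```

```text
[[0.668, 0.101], [0.498, 0.003]]
[0.49807324 0.00708148] [0.49812985 0.00721518] -0.9089073 [24.3 47.8]
grip 0.02509186388057682 39.715107679367065 6.204541827066163
held 0.025297124791168295
over 0.025172424761364776
down 0.025165031269211834 -0.2956596151939259
[[0.668, 0.101]]
[0.66945099 0.10651112] [0.66941779 0.10654565] -1.134522 [24.1 47.9]
grip 0.024938257830147876 40.009676814079285 4.49868685211427
held 0.025134315227735175
over 0.02513683113774876
down 0.025239267987114403 -0.6983147177155713
left [] 36.175
```

View pics/wt2.png

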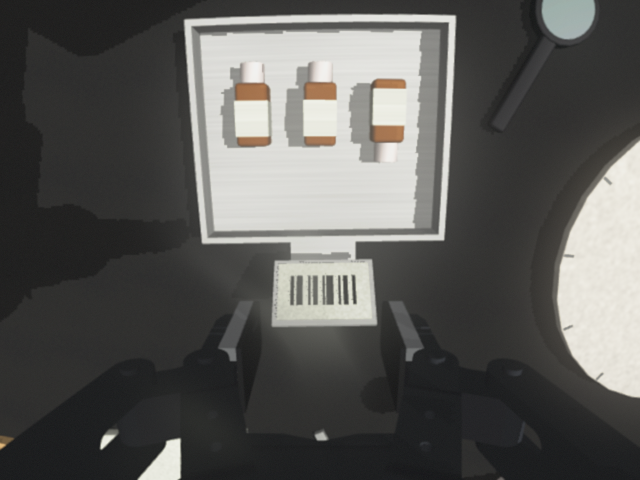

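View pics/t2.png

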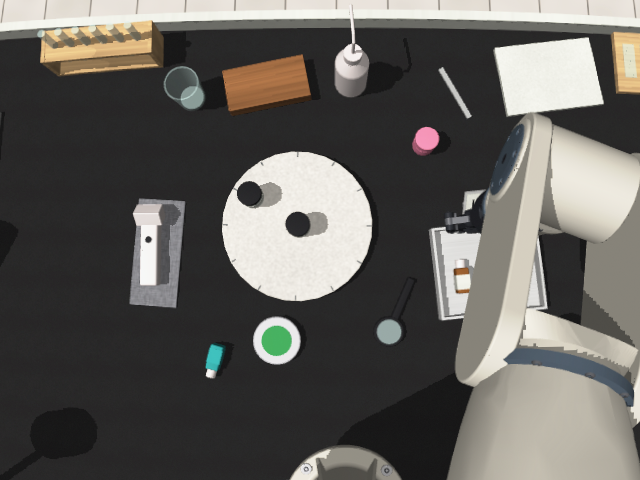

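All three bottles lie side by side in the tray, and the carousel holds only the two jars. The scanner is still on its mat at (149,247). I'll measure the label from two views, then look at the scanner from two places.

```bash
python3 - <<'E'
from h import *
import pickle
def label(c):
    g=cv2.cvtColor(c["frame"],cv2.COLOR_RGB2GRAY); P=proj(c,[*tw(.125,0),.055])[0].astype(int)
    g=g[P[1]-45:P[1]+45,P[0]-60:P[0]+60]; m=cv2.threshold(g,0,255,cv2.THRESH_OTSU)[1]
    m=cv2.morphologyEx(m,cv2.MORPH_CLOSE,np.ones((9,9)))
    cn=max(cv2.findContours(m,0,2)[0],key=cv2.contourArea); r=cv2.minAreaRect(cn); print(P,r)
    return np.array(r[0])+P-[60,45]
aim(*tw(.05,0),TY+np.pi/2,z=.25,dy=-.05);bot.dwell(.2);c1=cam("wrist","l1")
p1=label(c1); aim(*tw(.05,0),TY+np.pi/2,z=.25,dy=.05);bot.dwell(.2);c2=cam("wrist","l2")
p2=label(c2); print(p1,p2,"label",tri(c1,p1,c2,p2),"expect",tw(.125,0))
S=(.50,.395)
aim(*S,np.pi/2-.05,z=.25,dy=-.04);bot.dwell(.2);a=cam("wrist","s1")
aim(*S,np.pi/2-.05,z=.25,dy=.04);bot.dwell(.2);b=cam("wrist","s2")
pickle.dump((c1,c2,a,b),open("v.pkl","wb")); print(get_obs()["time_s"])
w1,w2=(cv2.imread(f"pics/{n}.png")[0:330,120:520] for n in("s1","l1"))
cv2.imwrite("pics/sl.png",np.hstack([w1,w2]))
E
```

```text
[379 225] ((59.50000762939453, 41.49999237060547), (82.99998474121094, 118.99998474121094), 90.0)
[256 225] ((59.5, 41.5), (83.0, 119.0), 90.0)
[378.50000763 221.49999237] [255.5 221.5] label (array([ 0.59462202, -0.26617684,  0.05377525]), np.float64(0.0001574451198940978)) expect [ 0.59740342 -0.26480214]
42.325
```

View pics/sl.png

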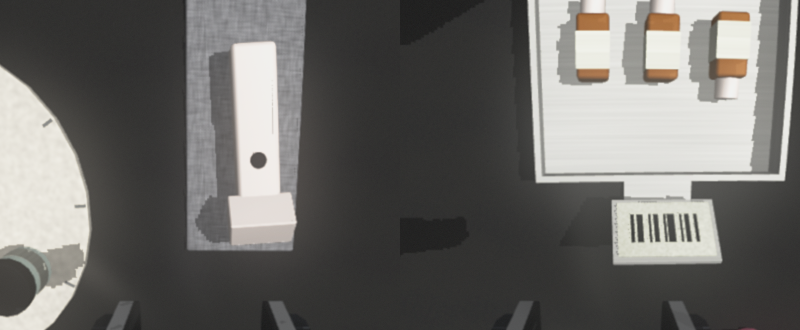

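```bash
python3 - <<'E'
from h import *
import pickle
c1,c2,a,b=pickle.load(open("v.pkl","rb"))
def bars(c,e):
    g=cv2.cvtColor(c["frame"],cv2.COLOR_RGB2GRAY);x,y=e; w=g[y-24:y+24,x-42:x+42]
    n,l,s,ce=cv2.connectedComponentsWithStats((w<110).astype(np.uint8)*255)
    k=[i for i in range(1,n) if s[i,4]>12 and s[i,0]>0 and s[i,0]+s[i,2]<84 and s[i,3]>12]
    ys,xs=np.where(np.isin(l,k)); return np.array([(xs.min()+xs.max())/2+x-42,(ys.min()+ys.max())/2+y-24])
p1,p2=bars(c1,(385,229)),bars(c2,(262,229)); print(p1,p2,tri(c1,p1,c2,p2),tw(.125,0))
def scan(c):
    h=cv2.cvtColor(c["frame"],cv2.COLOR_RGB2HSV); m=cv2.inRange(h,(0,0,150),(180,60,255)); m[300:]=0
    n,l,s,ce=cv2.connectedComponentsWithStats(m); k=[i for i in range(1,n) if 2500<s[i,4]<20000 and np.hypot(*(onplane(c,ce[i],.03)[0,:2]-[.5,.39]))<.08][0]
    m=(l==k).astype(np.uint8); x,y,w,hh=s[k,:4]
    top=np.array([[np.where(m[r])[0][[0,-1]].mean(),r] for r in range(y+6,y+int(hh*.7))])
    wid=[np.ptp(np.where(m[r])[0]) for r in range(y,y+hh)]
    j=y+next(i for i in range(15,hh) if wid[i]>wid[i-3]+8 and i>hh*.5)
    f=np.polyfit(top[:,1],top[:,0],1); ax=lambda r:[np.polyval(f,r),r]
    d=c["frame"].max(2)<90; ys,xs=np.where(d[y:y+hh,x+8:x+w-12]&(cv2.erode(cv2.morphologyEx(m,cv2.MORPH_CLOSE,np.ones((25,25))),np.ones((5,5)))[y:y+hh,x+8:x+w-12]>0))
    return s[k],ax(y),[xs.mean()+x+8,ys.mean()+y],ax(j)
ra,rb=scan(a),scan(b); print(ra,rb)
for u,v in zip(ra[1:],rb[1:]): print(tri(a,u,b,v),onplane(a,u,.032),onplane(b,v,.032))
E
```

```text
[384.5 227.5] [260.5 227.5] (array([ 0.59816404, -0.26142212,  0.05766672]), np.float64(0.00017323623551605228)) [ 0.59740342 -0.26480214]
(array([  347,    17,    71,   232, 10741], dtype=int32), [np.float64(368.99570287598846), np.int32(17)], [np.float64(377.0), np.float64(160.4)], [np.float64(384.0886364474509), np.int32(167)]) (array([  246,     8,    83,   242, 12716], dtype=int32), [np.float64(267.41726104377597), np.int32(8)], [np.float64(nan), np.float64(nan)], [np.float64(297.0624082109941), np.int32(168)])
(array([0.41167294, 0.39870657, 0.02597945]), np.float64(0.006954311082553226)) [[0.41665354 0.39741599 0.032     ]] [[0.40972837 0.39970751 0.032     ]]
 ** On entry to DLASCL parameter number  4 had an illegal value
 ** On entry to DLASCL parameter number  4 had an illegal value
 ** On entry to DLASCL parameter number  4 had an illegal value
 ** On entry to DLASCL parameter number  4 had an illegal value
 ** On entry to DLASCL parameter number  5 had an illegal value
 ** On entry to DLASCL parameter number  4 had an illegal value<stdin>:19: RuntimeWarning: Mean of empty slice.
  ret = ret.dtype.type(ret / rcount)
Traceback (most recent call last):
  File "h.py", line 17, in tri
    s=np.linalg.lstsq(np.c_[d1,-d2],o2-o1,rcond=None)[0]
      ~~~~~~~~~~~~~~~^^^^^^^^^^^^^^^^^^^^^^^^^^^^^^^^
numpy.linalg.LinAlgError: SVD did not converge in Linear Least Squares
```

The label triangulates at (0.598, -0.262, 0.058), which agrees with the tray pose to 3 mm. The scanner mask leaked onto the mat, so I'll tighten it.

```bash
cat > s.py <<'E'
from h import *
def scan(c):
    m=((c["frame"].min(2)>185)*255).astype(np.uint8); m[300:]=0
    m=cv2.morphologyEx(m,cv2.MORPH_OPEN,np.ones((3,3)))
    n,l,s,ce=cv2.connectedComponentsWithStats(m); k=[i for i in range(1,n) if 2500<s[i,4]<20000 and np.hypot(*(onplane(c,ce[i],.03)[0,:2]-[.5,.39]))<.09][0]
    m=(l==k).astype(np.uint8); x,y,w,hh=s[k,:4]; wid=[np.ptp(np.where(m[r])[0]) for r in range(y,y+hh)]
    W=np.median(wid[20:100]); j=y+next((i for i in range(80,hh) if wid[i]>W+9),hh)
    top=np.array([[np.where(m[r])[0][[0,-1]].mean(),r] for r in range(y+8,j-8)])
    f=np.polyfit(top[:,1],top[:,0],1); ax=lambda r:[np.polyval(f,r),r]
    return [ax(y),ax(j)],s[k],W
E
python3 - <<'E'
from s import *
import pickle
c1,c2,a,b=pickle.load(open("v.pkl","rb"))
ra,rb=scan(a),scan(b); print(ra,rb)
for u,v in zip(ra[0],rb[0]): print(tri(a,u,b,v),onplane(a,u,.032),onplane(b,v,.032))
for c in (a,b): print(cv2.cvtColor(c["frame"],6+1)[[60,120,180]][:,::8].tolist() if 0 else "")
def matc(c):
    h=c["frame"].astype(int); m=((h.min(2)>75)&(proj is not None)).astype(np.uint8)*255; m[300:]=0
    m=cv2.morphologyEx(cv2.morphologyEx(m,cv2.MORPH_OPEN,np.ones((5,5))),cv2.MORPH_CLOSE,np.ones((41,41)))
    n,l,s,ce=cv2.connectedComponentsWithStats(m);x,y=proj(c,[.5,.389,.004])[0].astype(int); print("mat box",s[l[y,x]])
matc(a);matc(b)
E
```

```text
([[np.float64(373.92429718554575), np.int32(42)], [np.float64(380.07214564749336), np.int32(196)]], array([ 349,   42,   67,  187, 8105], dtype=int32), np.float64(41.0)) ([[np.float64(271.5753017389326), np.int32(42)], [np.float64(285.26723007503233), np.int32(196)]], array([ 251,   42,   67,  187, 8229], dtype=int32), np.float64(42.0))
(array([0.4345625 , 0.40091185, 0.03007844]), np.float64(0.00038975500470546544)) [[0.43511595 0.40064714 0.032     ]] [[0.43474275 0.40111102 0.032     ]]
(array([0.55587988, 0.40311933, 0.03092341]), np.float64(0.00036734039136406064)) [[0.55588631 0.40296655 0.032     ]] [[0.55552766 0.40323288 0.032     ]]


mat box [  306     0   120   252 28873]
mat box [  210     0   121   266 29172]
```

```bash
python3 - <<'E'
from s import *
import pickle
_,_,a,b=pickle.load(open("v.pkl","rb"))
print("mat front/left/right",onplane(a,[(307,250),(413,250),(307,60),(424,60)],.004).round(4).tolist())
bot.dwell(.1); c=cam("wrist"); r=scan(c)[0]; P=onplane(c,r,.031); print(P)
d=P[1]-P[0]; yaw=np.arctan2(d[1],d[0]); u=np.array([np.cos(yaw),np.sin(yaw)]); o=((P[0,:2]+.08*u)+(P[1,:2]-.045*u))/2; print("origin",o,yaw)
hand.move_gripper(.07); q=down(yaw+np.pi/2); bot.reach([*o,.11],q); bot.servo_line([*o,.026],velocity=.07)
hand.move_gripper(0,90); s=get_obs(); print(s["gripper_width"],s["grip_force"],s["wrist_force"])
bot.servo_line([*o,.16],velocity=.1); s=get_obs(); print(s["gripper_width"],s["grip_force"],s["wrist_force"],s["ft_torque"],s["time_s"])
c=cam("wrist","g1")
np.save("o.npy",[*o,yaw])
E
```

```text
mat front/left/right [[0.608, 0.3377, 0.004], [0.6132, 0.4372, 0.004], [0.4417, 0.3476, 0.004], [0.4459, 0.4464, 0.004]]
[[0.43391395 0.40097896 0.031     ]
 [0.55585509 0.40317322 0.031     ]]
origin [0.51238169 0.40239094] 0.017992461069354985
0.03414522592869457 90.65897583961487 [-0.26147315 -0.85794068  5.91716087]
0.034228525031869225 89.63895320892334 [ 0.1351797   0.79087615 -2.44326024] [ 0.04036294 -0.04433096  0.04087577] 46.7583
```

View pics/g1.png

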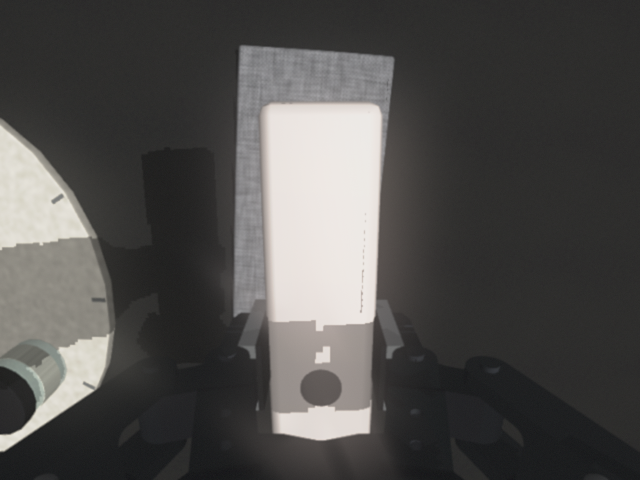

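The scanner is held square and level, and the mat's rear corners are visible at (240,46) and (393,57). Next I'll aim it at the label.

```bash
python3 - <<'E'
from h import *
c=cam("wrist"); print("mat rear",onplane(c,[(240,46),(393,57)],.004).round(4).tolist())
L=np.array([.5978,-.263]); u=np.array([np.cos(TY),np.sin(TY)]); p=L-.1437*u; q=down(TY+np.pi/2)
bot.reach([*p,.17],q); s=get_obs(); print(s["gripper_width"],s["grip_force"],s["wrist_force"])
bot.servo_line([*p,.1347],velocity=.05); bot.dwell(.6); c=cam("wrist","g2"); sc=cam("scene","sc2")
bot.dwell(2.2); s=get_obs(); print(p,s["position"],s["gripper_width"],s["grip_force"],s["wrist_force"],s["time_s"])
f=cv2.resize(cv2.imread("pics/sc2.png")[240:420,120:360],(533,400),interpolation=cv2.INTER_CUBIC)
cv2.imwrite("pics/g2m.png",np.hstack([f,cv2.resize(cv2.imread("pics/g2.png"),(267,400))]))
E
```

```text
mat rear [[0.3904, 0.3505, 0.004], [0.3955, 0.4477, 0.004]]
0.0343867747768522 89.62988376617432 [ 0.03674643 -0.32596543 -1.87841045]
[ 0.45478582 -0.27702266] [ 0.45476412 -0.27701411  0.13470587] 0.034239579338203444 89.62813138961792 [ 0.73812296 -0.34250047 -1.93312175] 53.0417
```

View pics/g2m.png

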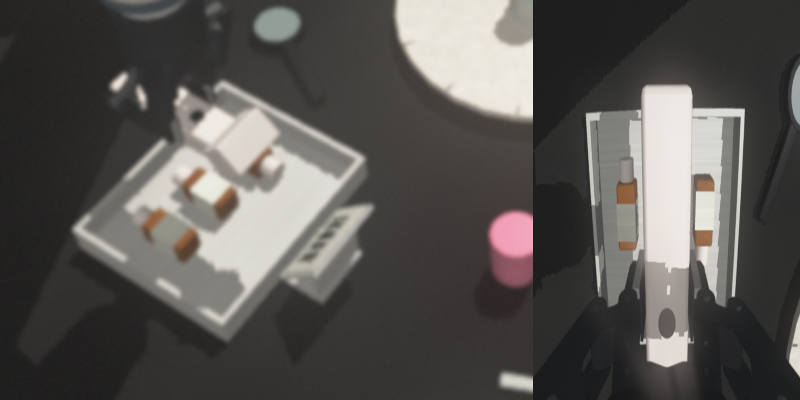

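The scanner faces the label squarely over the tray with no slip (rear edge at the same wrist row as before), and the bottles are undisturbed. Now back to the mat, centred at (0.502, 0.393) with yaw -0.053.

```bash
python3 - <<'E'
from s import *
p=[.5018,.393]; q=down(np.pi/2-.053)
s=get_obs(); bot.servo_line([*s["position"][:2],.17],velocity=.1)
bot.reach([*p,.13],q); s=get_obs(); print(s["gripper_width"],s["grip_force"])
bot.servo_line([*p,.0268],velocity=.06); s=get_obs(); print(s["gripper_width"],s["wrist_force"])
hand.move_gripper(.06); bot.dwell(.3); bot.servo_line([*p,.16],velocity=.12)
aim(.50,.393,np.pi/2-.05,z=.25);bot.dwell(.2); c=cam("wrist","f1"); r=scan(c)[0]; P=onplane(c,r,.031);print(P)
bot.reach([.25,.45,.3],down(np.pi/2+1.06)); bot.dwell(.5); t=cam("top","f2")
T=[b for b in found(t,TC,.11)]; print("tray",T,"disc",found(t),get_obs()["time_s"])
E
```

```text
0.03457557299465248 89.69436049461365
0.03456998118485561 [ 0.16727671  0.4851168  -1.17764343]
[[0.42509295 0.399505   0.031     ]
 [0.54395227 0.39356446 0.031     ]]
tray [array([ 0.46464551, -0.32562627]), array([ 0.45940387, -0.27231175]), array([ 0.43449011, -0.19426138])] disc [] 62.3
```

View pics/f2.png

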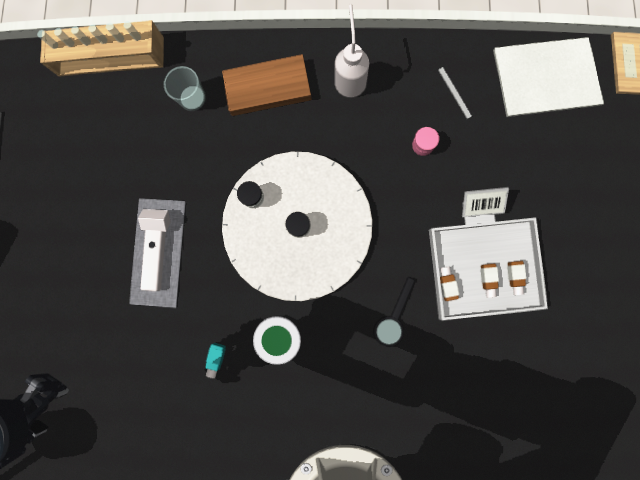

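The scanner is back on its mat (measured origin about (0.502, 0.396)) and both jars are standing. The left bottle in the tray, now at (450,287), was knocked, so I'll check up close that it lies flat.

```bash
python3 - <<'E'
from h import *
x,y=.434,-.194
(c,a,sz,_),zz=measure(x,y,z=.031,save="k1",two=True)
d=c-TC; print(c,a,sz,zz,"tray xy",np.cos(TY)*d[0]+np.sin(TY)*d[1],-np.sin(TY)*d[0]+np.cos(TY)*d[1],get_obs()["time_s"])
cv2.imwrite("pics/k1c.png",cv2.resize(cv2.imread("pics/k1.png")[20:260,160:480],(640,480)))
E
```

```text
[ 0.43708368 -0.19634764] 0.20750166 [24.1 47.9] (array([ 0.45451438, -0.19260579,  0.02504607]), np.float64(0.0006936772731286671)) tray xy -0.02787461550298126 0.08377225629113848 65.7167
```

View pics/k1c.png

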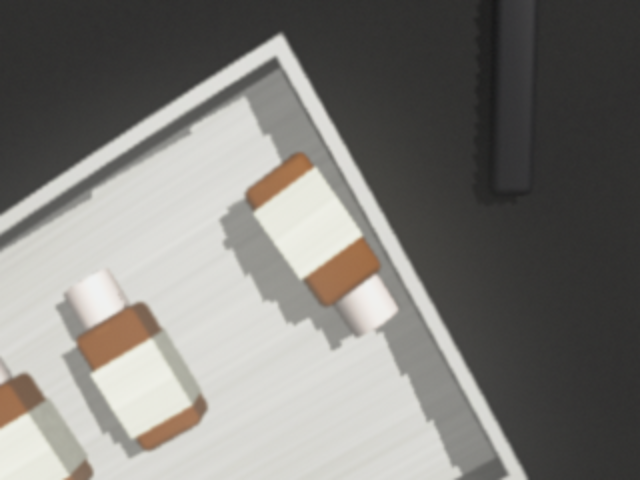

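The knocked bottle lies flat on the floor with its corner near the wall, at tray position (-0.028, 0.084), which is within the limits. I'm handing in.

```bash
python3 - <<'E'
from h import *
bot.dwell(.5); print(hand_in())
E
```

```text
the job is handed in; nothing more can be done
None
```

I handed the job in without seeing a verdict: all three bottles lie flat in the tray, both jars stand on the carousel, the label was scanned, and the scanner is back on its mat; one bottle was knocked aside inside the tray but stayed within limits.

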